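Undo the odd-threaded hold-down knob and prise open a salvaged equipment box

ROBOT

A 6-joint arm with a two-finger parallel gripper is mounted at the origin on the work surface. World frame = base frame: x ahead of the robot, y to its left, z up, the work surface at z = 0. Lengths are in m, angles in rad, forces in N, time in s.
With the tool pointing down it reaches from about 0.25 to 0.775 m from the base axis. Payload 4 kg.
Tool frame: the origin (TCP) lies on the centre line of the jaws, within the pads' length; the fingertips stand 14 mm ahead of it and the grasp point (between the pads) lies 5 mm behind it (robot.tcp_to_tips is the distance from the TCP to the fingertips, in m); z points along the fingers, y is the line along which they close (so a half turn about z gives the same grasp; the last joint's range is limited). The gripper opens to 94 mm and grips with 3 to 60 N. Pads are 16 mm wide; open, the fingers measure 119 mm over their backs; the gripper's body (75 mm by 177 mm) begins 78 mm behind the grasp point.
Start: joints at [1.236, 0.087, 1.371, -0, 1.684, -0.103], TCP at [0.126, 0.535, 0.22] pointing down, gripper open.
Joint ranges: [-3.1, 3.1], [-0.76, 2.03], [0.27, 2.55], [-1.08, 4.22], [0.17, 2.65], [-2.57, 2.57]. Speed limits (rad/s): [2.79, 2.79, 3.14, 3.14, 3.14, 3.14].

INTERFACE

Orientations are given as [roll, pitch, yaw] about the fixed x, y, z axes, in that order (R = Rz(yaw) Ry(pitch) Rx(roll)).
In Python, from bench import robot gives the robot as it stands.
- The arm moves only by the tool carry_out, never from a script. Its argument "increments" is a list of rows, each a list of 3 entries, a list of its own where there are three numbers: the closure in counts, from 0 (fully open) to 255 (shut), then the shift along the tool's x, y, z in mm, then the turn about the tool's z in degrees. In form: [[fingers, [dx, dy, dz], twist], ...]. A call has 1 to 8 rows; each row shifts and turns the commanded pose from where the row before left it, along the tool's axes as they then stand; what a row does not reach is not made up. A row lasts 1/10 s, in which the tool goes at most 50 mm and 8.59 degrees, less where a joint would pass 70% of its speed; a pose out of reach is approached as far as the arm can. A call with a gripper value outside its range is refused whole. The fingers move at their own pace and stop on an object; the grip force is fixed at half the most. Time passes only in rows, so rows that do not move let the fingers close. It gives the time, the measured TCP pose, the force, the opening and the grip force at its end, in the units of the state.
- robot.get_obs(): the state, without advancing time (a new reading comes with each control period).
- robot.snapshot(name): name is "scene" or "side" or "wrist"; returns the picture (420x560x3 uint8, blue, green, red); there is no depth.
- robot.get_calibration(name): a dict with "vfov" (degrees; the focal length in pixels is half the picture's height over the tangent of half this angle, whatever the lens; pixels are square), "cx", "cy" (the principal point, pixels), "k1" (the pictures are not rectified: a ray, as slopes to the right and down, at radius r is drawn at 1 + k1 r^2 times it, then the intrinsics apply), "T" (4x4, takes a point from camera to world coordinates). Camera axes: x right, y down, z forward; pixel columns grow to the right and rows downward; lengths in m; the calibration is good to about 2 mm. A picture is of the moment at which its call begins: read the wrist's pose just before it. get_calibration takes no time and is no camera call; for the wrist camera it gives the pose at the moment of the call.
- robot.close_job(): hands the job in; it is judged then, once.
The state is a dict: "time": time; "joint_positions": joint angles; "qvel": joint speeds; "joint_torque": joint torques, N m; "tool_pos": TCP position; "ee_rot": TCP orientation; "wrist_force": force on the tool from outside, world axes, zero at the start; "wrist_torque": the same for the moment, N m; "width": finger opening in m; "finger_force": force on a finger pad.
Only numpy, scipy, OpenCV 4.12 (cv2) and the standard library are available. Lean on these libraries where they do the work, as an engineer would, in place of code of your own. Each camera call takes 0.05 s, during which the arm holds its last target. There are 200 camera calls.

TASK

Open the grey equipment box with the yellow cover: unscrew its black hold-down knob until the steel collar stands clear of the cover's edge (these boxes were made with ordinary and with left-hand threads and nobody knows which this one has, so try both ways and feel), then use the red-handled prying blade in the slot under the cover's front edge to lever the cover open about halfway or more, so that it stays up. Finish with the knob still unscrewed and the blade laid flat on the bench, and leave everything else where it is.

Things in the scene. Friction and masses are not known exactly. Their poses are not given: they have to be found in the camera images.
- box: Fixed grey steel equipment box, 150 mm deep (x) by 200 wide (y), 95 high shut. Origin: centre of its underside on the bench; x points from its front (knob side, looking to the right front of the robot) to its back, z up. On top a yellow cover plate 166 x 200 x 6 mm, underside 89 mm up, hinged along the back; its front edge (box x = -91 mm) overhangs the box front by 16 mm.
- knob_mid (a point): Centre of the black knurled knob (round, 44 mm diameter, 38 mm long), half-way along it, at the middle of the box's front. Its z is the knob's axis, out of the free end: up and forward from the box, 28 deg from vertical (box direction (-0.469, 0, 0.883)). It climbs with the knob; how its x and y lie means nothing. It turns against 0.2 N m; the wrong way it stops dead after 0.15 rad.
- collar_mid (a point): Centre of the steel collar under the knob: 56 mm diameter, 6 mm thick, axes as knob_mid, which lies 22 mm further out; the collar's top face is 19 mm below knob_mid. Its far edge reaches 4 mm over the cover's front edge and holds it shut. Loosening, knob and collar climb along z 5.5 mm per rad: clear of the cover from 1.6 rad (9 mm), thread ends at 2.6 rad.
- slot_left (a point): Mid-height of the mouth of the slot under the cover's front edge, 68 mm to the box's +y side of the middle; axes as the box's. The slot is 9 mm high (cover above, a 6 mm rim ledge sticking out just as far below) and 16 mm deep along box +x, where a gasket closes it; it runs along the whole front but the middle 45 mm, where the knob's boss stands.
- slot_right (a point): The same on the box's -y side, 68 mm from the middle.
- cover_hinge (a point): Middle of the cover's hinge axis at the box's back edge, 88 mm above the bench; the axis runs along box y. The cover's front edge is 166 mm from it; the cover's underside is 1 mm above the axis when shut.
- cover (a joint): Opening angle of the cover, rad: 0 shut, grows as the front edge rises, at most 1.5. Stiff hinge: the cover (0.25 kg) stays where it is left; about 3 N upwards at the front edge moves it.
- blade_grip (a point): Prying blade, loose, 0.12 kg: red handle 110 long x 22 wide x 28 mm high; from its end, at mid-height, comes a flat steel blade 75 long x 26 wide x 3 thick (14 mm above the bench as it lies). This point: inside the handle, on its centre line, half-way up, 35 mm behind the end where the blade comes out, near the centre of mass. x points along the tool to the blade's tip, z up as it lies.
- blade_tip (a point): Middle of the end edge of the blade, 110 mm ahead of blade_grip along its x; same axes.
- wrench: Steel open-ended wrench, 170 mm, lying loose on the side opposite the blade. Not needed; leave it. Origin: on the bench under it.
- pail_copper: Clear pail 116 mm wide, 120 high, of copper fittings. Leave it. Origin: on the bench under it.
- pail_screws: Clear pail 116 mm wide, 120 high, with a green band, of steel fasteners. Leave it. Origin: on the bench under it.
- plug: Aluminium connector plug, 48 mm wide, 34 high, standing in front of the box near the robot. Leave it. Origin: on the bench under it.
- bracket: Aluminium angle bracket 100 x 60 x 44 mm, at the left. Leave it. Origin: on the bench under it.
- module: Aluminium relay module 70 x 130 x 65 mm with a yellow block, at the right. Leave it. Origin: on the bench under it.
Mind the look-alikes: they are no part of the job. There is more than one size of the part that bears blade_grip; the job needs the largest.

How it is judged:
On the way, in this order (a step that is already met when the one before it is completed fails the run):
1. the knob is unscrewed until the collar is clear of the cover (climbed 9 mm along its axis), the cover still shut (z of knob_mid in the frame of box above 0.1144 m and value of joint cover below 0.1 rad), for 0.1 s.
2. the blade, pressing on the cover, lifts it past 0.15 rad (contact force between blade and cover above 0.3 N and value of joint cover above 0.15 rad), for 0.1 s.
At the end, for the whole second after the job is handed in: the cover stands open by more than 0.7 rad (40 deg) and is still; the knob is still unscrewed (climbed 9 mm or more); the blade lies flat on the bench (grip point and tip under 24 mm high), at rest (value of joint cover above 0.7 rad and velocity of joint cover between -0.05 and 0.05 rad/s and z of knob_mid in the frame of box above 0.1144 m and height (world z) of each of blade_grip, blade_tip below 0.024 m and linear speed of blade below 0.02 m/s); the robot touches nothing.
It fails at once if a bystander (wrench, either pail, plug, bracket, module) is pushed more than 40 mm from its place (distance of any of wrench, pail_copper, pail_screws, plug, bracket, module from where it was at the start of the episode above 0.04 m).
It also fails if it takes over 67 s, if anything falls off the work surface, if the arm or the gripper's body presses on something with over 40 N, if the wrist force passes 120 N, or if a joint passes its speed limit or range.

## Working session

There is one attempt and no reset: what is moved stays moved. The work goes in short steps, Python scripts to look and compute and a tool call to move; the robot and the scene stay as the last step left them, time stands still between calls to the robot, and variables do not carry over. Pictures are saved under pics/ and viewed, at most 10 in all, crops included, and the job is handed in when it is done.

Besides the shell and the picture viewer there is one more tool, called after "Emit:" in YAML: its name, and indented under it one key for each argument. carry_out: Moves the arm, as the interface text tells. Its arguments: {"type":"object","properties":{"increments":{"type":"array","items":{"type":"array"}}},"required":["increments"]}

```bash
mkdir -p pics; ls; python3 - <<'E'
from bench import robot
import cv2
o=robot.get_obs();print(o)
for n in("scene","side"):
    cv2.imwrite(f"pics/{n}0.png",robot.snapshot(n)); c=robot.get_calibration(n);print(n,c)
E
```

```text
pics
{'time': 0.0, 'joint_positions': array([ 1.23588938e+00,  8.79236466e-02,  1.37226666e+00,  7.08177691e-06,
        1.68357592e+00, -1.03071381e-01]), 'qvel': array([-0.00083507,  0.00011619, -0.00039375, -0.00089399, -0.00112308,
        0.00174536]), 'joint_torque': array([-1.70224961e-03, -3.40172982e+01, -3.02425504e+01,  7.16380868e-02,
        3.28453572e-02, -1.47696855e-04]), 'tool_pos': array([0.12618528, 0.53479438, 0.21831498]), 'ee_rot': array([-3.13943134e+00, -2.30637285e-04,  2.90975763e+00]), 'wrist_force': array([0.50939617, 0.51898421, 0.62739331]), 'wrist_torque': array([ 0.00855752, -0.01757998,  0.02513641]), 'finger_force': 0.0, 'width': 0.09366170534351578}
scene {'vfov': 45.307106470899555, 'cx': 277.40123769412287, 'cy': 209.72487474880532, 'k1': -0.019432014719020025, 'T': array([[ 4.13893417e-01,  5.46438577e-01, -7.28077689e-01,
         1.40242656e+00],
       [ 9.10325177e-01, -2.48937290e-01,  3.30663422e-01,
        -4.16068210e-01],
       [-5.58436787e-04, -7.99646864e-01, -6.00470299e-01,
         8.33414812e-01],
       [ 0.00000000e+00,  0.00000000e+00,  0.00000000e+00,
         1.00000000e+00]])}
side {'vfov': 43.28199735445418, 'cx': 282.4785582922978, 'cy': 205.02951186616687, 'k1': -0.046449488067636234, 'T': array([[ 0.95838407, -0.17985319,  0.2217043 ,  0.21643286],
       [-0.28545791, -0.5936431 ,  0.75239727, -1.00370421],
       [-0.00370783, -0.78437281, -0.62027861,  0.93680214],
       [ 0.        ,  0.        ,  0.        ,  1.        ]])}
```

View pics/scene0.png

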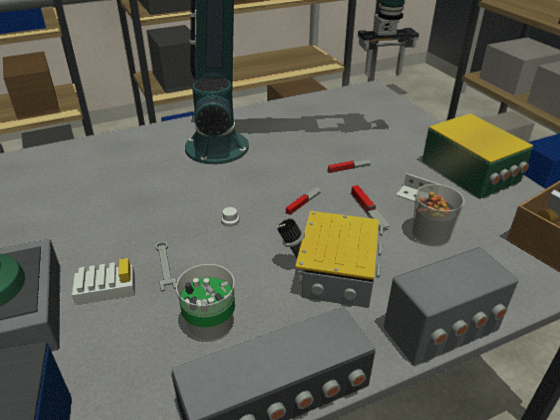

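View pics/side0.png

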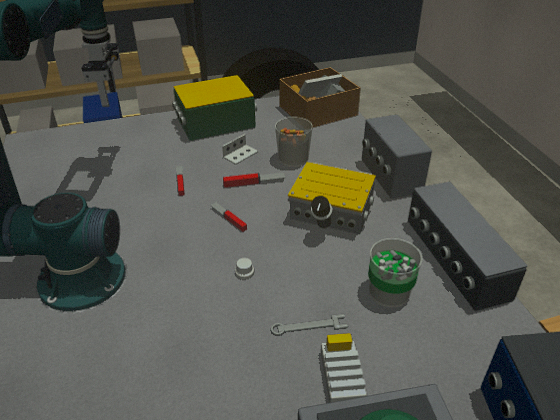

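Scene shows the box at (340,250) with its knob at (289,233), and the side view has the knob at (320,208). There are three red-handled blades: A scene (368,207)/side (250,180), B scene (303,200)/side (230,217), and C scene (349,166)/side (180,182). A looks largest. The green box with a yellow top at scene (478,150) is a look-alike with no knob. Next I'll measure them.

```bash
cat > h.py <<'E'
import numpy as np,cv2
from bench import robot
from scipy.spatial.transform import Rotation as Ro
def K(c): 
    f=210/np.tan(np.radians(c["vfov"]/2)); return np.array([[f,0,c["cx"]],[0,f,c["cy"]],[0,0,1]])
def rays(c,p):
    u=cv2.undistortPoints(np.float64(p).reshape(-1,1,2),K(c),np.array([c["k1"],0,0,0.]))[:,0]
    d=np.c_[u,np.ones(len(u))]@c["T"][:3,:3].T
    return c["T"][:3,3],d
def onz(c,p,z):
    o,d=rays(c,p); return o+d*((z-o[2])/d[:,2])[:,None]
def tri(cs,ps):
    A=np.zeros((3,3));b=np.zeros(3)
    for c,p in zip(cs,ps):
        o,d=rays(c,[p]);d=d[0]/np.linalg.norm(d[0]);M=np.eye(3)-np.outer(d,d);A+=M;b+=M@o
    return np.linalg.solve(A,b)
def proj(c,P):
    q=np.linalg.inv(c["T"]);r=cv2.projectPoints(np.float64(P).reshape(-1,1,3),cv2.Rodrigues(q[:3,:3])[0],q[:3,3],K(c),np.array([c["k1"],0,0,0.]))[0]
    return r[:,0]
def mask(im,k):
    H,S,V=cv2.split(cv2.cvtColor(im,cv2.COLOR_BGR2HSV))
    if k=="red": return (((H<8)|(H>172))&(S>140)&(V>60)).astype(np.uint8)
    if k=="yellow": return ((abs(H.astype(int)-26)<7)&(S>150)&(V>90)).astype(np.uint8)
    if k=="black": return (V<45).astype(np.uint8)
def blobs(m,amin=60):
    cs=cv2.findContours(m,cv2.RETR_EXTERNAL,cv2.CHAIN_APPROX_NONE)[0]
    return [c for c in cs if cv2.contourArea(c)>amin]
E
python3 - <<'E'
from h import *
np.set_printoptions(precision=4,suppress=True)
for n in("scene","side"):
    im=cv2.imread(f"pics/{n}0.png");c=robot.get_calibration(n)
    for b in blobs(mask(im,"red")):
        W=onz(c,b[:,0],0.02)[:,:2].astype(np.float32);r=cv2.minAreaRect(W);print(n,"red",b[:,0].mean(0),np.array(r[0]),np.array(r[1]),cv2.boxPoints(r).tolist() and r[2])
    for b in blobs(mask(im,"yellow"),1500):
        W=onz(c,b[:,0],0.095)[:,:2].astype(np.float32);r=cv2.minAreaRect(W);print(n,"yel",b[:,0].mean(0),np.array(r[0]),np.array(r[1]),r[2])
for i,(n,x,y) in enumerate((("scene",225,130),("side",150,130))):
    im=cv2.imread(f"pics/{n}0.png")[y:y+180,x:x+200]
    cv2.imwrite(f"pics/c{n}.png",cv2.resize(im,(400,360),interpolation=cv2.INTER_CUBIC) if 0 else cv2.resize(im,None,fx=3,fy=3,interpolation=cv2.INTER_CUBIC))
a,b=[cv2.imread(f"pics/c{n}.png") for n in("scene","side")]
cv2.imwrite("pics/both.png",cv2.resize(np.hstack([a,b]),(800,360)))
E
```

```text
scene red [296.5    203.9808] [0.4129 0.0919] [0.0279 0.0971] 25.8673038482666
scene red [362.746  198.0317] [0.4601 0.274 ] [0.0315 0.1192] 77.73987579345703
scene red [340.3684 166.2807] [0.2947 0.298 ] [0.0884 0.0384] 85.27839660644531
scene yel [338.5741 244.3308] [0.6735 0.0669] [0.1665 0.2066] 53.40302276611328
scene yel [480.5    136.9265] [0.4189 0.7059] [0.2504 0.1863] 5.540124893188477
side red [235.2745 220.3725] [0.4024 0.0822] [0.0255 0.0955] 25.881389617919922
side red [180.1556 184.2889] [0.2837 0.2905] [0.0998 0.016 ] 85.28742980957031
side red [240.4762 179.6786] [0.4599 0.2612] [0.0498 0.1039] 83.89205932617188
side yel [332.8357 185.892 ] [0.6711 0.0628] [0.1701 0.2005] 53.947723388671875
side yel [212.2267  91.1744] [0.4667 0.7186] [0.244  0.1882] 5.525046348571777
```

View pics/both.png

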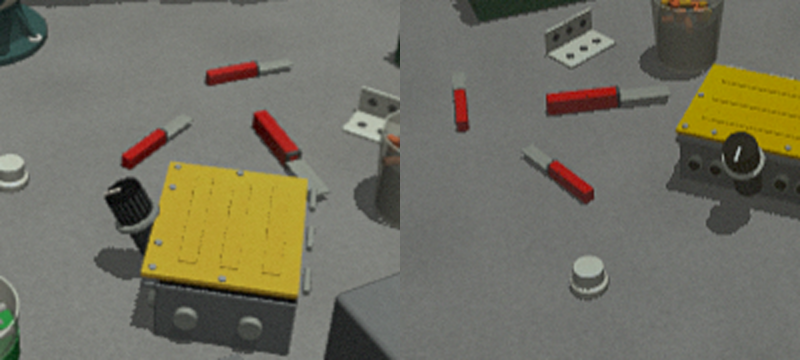

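A (crop left 275,135 / right 585,98) is clearly the largest blade. The knob, with a white stripe, sits on the near side of the box. Now I'll locate knob, blade and plug.

```bash
python3 - <<'E'
from h import *
np.set_printoptions(precision=4,suppress=True)
cs=[robot.get_calibration(n) for n in("scene","side")];ims=[cv2.imread(f"pics/{n}0.png") for n in("scene","side")]
g=[np.array([.605,-.027,.1065])]
for c,im in zip(cs,ims):
    p=proj(c,g)[0];m=mask(im,"black");
    best=[ (np.linalg.norm(b[:,0].mean(0)-p),cv2.minAreaRect(b)) for b in blobs(m,100)]
    print("pred",p,min(best,key=lambda t:t[0]))
# plug: picked pixels; handle ends red A (top center z .028)
print("plug",onz(cs[0],[[230,218]],.01),onz(cs[1],[[244,271]],.01))
print("tipA",onz(cs[1],[[284,179]],.014), "scene", onz(cs[0],[[384,226]],.014))
for c,im,s in zip(cs,ims,([362,198],[240,180])):
    b=[b for b in blobs(mask(im,"red")) if np.linalg.norm(b[:,0].mean(0)-s)<15][0]
    print(onz(c,cv2.boxPoints(cv2.minAreaRect(b)),.014)[:,:2].tolist())
E
```

```text
pred [288.1757 231.1012] (np.float64(1.1362094203647664), ((288.64703369140625, 230.4117431640625), (21.951818466186523, 18.178848266601562), 59.03623962402344))
pred [320.7656 205.6504] (np.float64(0.9427265529817915), ((320.0, 206.5), (19.0, 18.0), 90.0))
plug [[ 0.3851 -0.0929  0.01  ]] [[ 0.3837 -0.1011  0.01  ]]
tipA [[0.5865 0.2349 0.014 ]] scene [[0.5881 0.2584 0.014 ]]
[[0.39776654329463623, 0.274836439965537], [0.38534655338656454, 0.31193054550250926], [0.49835224622168195, 0.2852503878401557], [0.5084682458675823, 0.25077957986863225]]
[[0.412611829338016, 0.2995968424395199], [0.517231509192879, 0.2888380739853831], [0.5077884980270562, 0.2393325183308488], [0.405792524666192, 0.25026094806192845]]
```

Emit:
carry_out:
  increments:
    - [0,[-35,-25.8,0],0]
    - [0,[-35,-25.8,0],0]
    - [0,[-35,-25.8,0],0]
    - [0,[-35,-25.8,0],0]
    - [0,[-35,-25.8,0],0]
    - [0,[-35,-25.8,0],0]
    - [0,[-35,-25.8,0],0]
    - [0,[-35,-25.8,0],0]

```text
time: 0.9
tool_pos: [0.3521, 0.2685, 0.2191]
ee_rot: [-3.142, -0.0, 2.91]
wrist_force: [0.9, 1.4, 0.3]
width: 0.0939
finger_force: 0.0
```

Emit:
carry_out:
  increments:
    - [0,[-35,-25.8,0],0]
    - [0,[-35,-25.8,0],0]
    - [0,[-35,-25.8,0],0]
    - [0,[-35,-25.8,0],0]
    - [0,[-35,-25.8,0],0]
    - [0,[-35,-25.8,0],0]
    - [0,[-35,-25.8,0],0]
    - [0,[0,0,0],-8.5]

```text
time: 1.7
tool_pos: [0.5504, 0.0338, 0.2176]
ee_rot: [-3.14, -0.002, 3.056]
wrist_force: [-0.3, 1.0, -1.3]
width: 0.0942
finger_force: 0.0
```

Emit:
carry_out:
  increments:
    - [0,[0,0,0],8.5]
    - [0,[0,0,0],8.5]
    - [0,[0,0,0],0]

```text
time: 2.0
tool_pos: [0.5482, 0.0378, 0.2187]
ee_rot: [-3.141, -0.001, 2.761]
wrist_force: [-0.3, -0.8, 0.3]
width: 0.0939
finger_force: 0.0
```

Emit:
carry_out:
  increments:
    - [0,[0,0,0],8.5]
    - [0,[0,0,0],8.5]
    - [0,[0,0,0],8.5]
    - [0,[0,0,0],8.5]
    - [0,[0,0,0],8.5]
    - [0,[0,0,0],8.5]
    - [0,[0,0,0],8.5]
    - [0,[0,0,0],8.5]

```text
time: 2.8
tool_pos: [0.5482, 0.0382, 0.2191]
ee_rot: [-3.141, -0.0, 1.573]
wrist_force: [-0.2, 0.5, 0.4]
width: 0.0939
finger_force: 0.0
```

Emit:
carry_out:
  increments:
    - [0,[0,0,0],8.5]
    - [0,[0,0,0],8.5]
    - [0,[0,0,0],8.5]
    - [0,[0,0,0],8.5]
    - [0,[0,0,0],2.5]
    - [0,[-20,0,0],0]
    - [0,[0,0,0],0]

```text
time: 3.5
tool_pos: [0.5358, 0.0211, 0.2193]
ee_rot: [-3.141, 0.001, 0.939]
wrist_force: [0.4, 0.4, -0.1]
width: 0.0939
finger_force: 0.0
```

```bash
python3 - <<'E'
from h import *
np.set_printoptions(precision=4,suppress=True)
c=robot.get_calibration("wrist");im=robot.snapshot("wrist");cv2.imwrite("pics/w1.png",im);print(c)
o=robot.get_obs();print(o["tool_pos"],o["ee_rot"],o["joint_positions"])
print(proj(c,[[.605,-.027,.1065],[.568,.0385,.0845]]))
E
```

```text
{'vfov': 61.66345927200395, 'cx': 279.3003260235524, 'cy': 200.88863469460316, 'k1': -0.09302629337177913, 'T': array([[ 0.8066, -0.5734, -0.1437,  0.5766],
       [-0.5912, -0.7831, -0.1931,  0.0767],
       [-0.0018,  0.2407, -0.9706,  0.3839],
       [ 0.    ,  0.    ,  0.    ,  1.    ]])}
[0.5363 0.0218 0.2194] [-3.1414 -0.0002  0.939 ] [-0.0653  0.0577  1.4024  0.0003  1.6816  0.5665]
[[382.8982 198.6234]
 [298.2418 157.1876]]
```

View pics/w1.png

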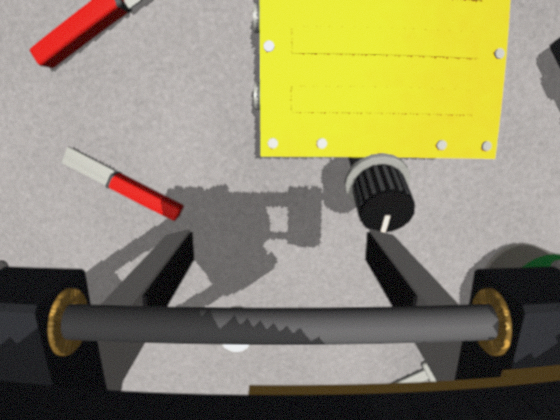

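The wrist view shows the cover's front edge from (261,156) to (496,159), with the knob body around (383,197) where I predicted it.

```bash
python3 - <<'E'
from h import *
np.set_printoptions(precision=4,suppress=True)
o=robot.get_obs();c=robot.get_calibration("wrist");im=cv2.imread("pics/w1.png")
b=max(blobs(mask(im,"yellow"),3000),key=cv2.contourArea)[:,0]
e=np.array([[x,b[b[:,0]==x][:,1].max()] for x in range(275,340,3)]+[[x,b[b[:,0]==x][:,1].max()] for x in range(425,488,3)])
l=np.array([[b[b[:,1]==y][:,0].min(),y] for y in range(20,145,5)]);r=np.array([[b[b[:,1]==y][:,0].max(),y] for y in range(20,145,5)])
# bottom boundary seen = lower edge? use top edge z .095 (front face barely visible)
E=onz(c,e,.095)[:,:2];L=onz(c,l,.095)[:,:2].mean(0);R=onz(c,r,.095)[:,:2].mean(0)
d=np.polyfit(E[:,0],E[:,1],1);t=np.array([-1,-d[0]]);t/=np.linalg.norm(t) # box +y
x=np.array([t[1],-t[0]]);yaw=np.degrees(np.arctan2(x[1],x[0]))
M=(L+R)/2; mid=M+x*((E.mean(0)-M)@x); print("yaw",yaw,"front mid",mid,"width",np.linalg.norm((L-R)@t))
O=mid+.091*x
print("origin",O)
B=lambda X,Y,Z:np.r_[O+X*x+Y*t,Z]
k=B(-.1223,0,.1065);print("knob",k,proj(c,[k,B(-.1223-.0089,0,.1065+.0168)]))
sl=B(-.091,.068,.0845);print("slotL",sl)
Rt=Ro.from_euler("xyz",o["ee_rot"]).as_matrix()
print("to knob (tool mm)",1e3*Rt.T@(k-o["tool_pos"]),o["tool_pos"])
np.savez("box.npz",O=O,x=x,t=t)
E
```

```text
yaw 53.71805891730648 front mid [0.6247 0.0013] width 0.1976748305263913
origin [0.6785 0.0747]
knob [ 0.6062 -0.0239  0.1065] [[381.9039 195.9164]
 [387.1373 211.9855]]
slotL [0.5699 0.0416 0.0845]
to knob (tool mm) [  4.3973  83.3576 112.8649] [0.5363 0.0218 0.2194]
```

Emit:
carry_out:
  increments:
    - [0,[1,42,0],0]
    - [0,[0,41.5,0],0]
    - [0,[0,0,35],0]
    - [0,[0,0,40],0]
    - [0,[0,0,25],0]
    - [0,[0,0,10],0]
    - [100,[0,0,0],0]
    - [100,[0,0,0],0]

```text
time: 4.35
tool_pos: [0.6055, -0.0264, 0.1111]
ee_rot: [3.139, -0.001, 0.939]
wrist_force: [-0.4, 0.3, 0.1]
width: 0.0817
finger_force: 0.0
```

Emit:
carry_out:
  increments:
    - [255,[0,0,0],0]
    - [255,[0,0,0],0]
    - [255,[0,0,0],0]
    - [255,[0,0,0],0]
    - [255,[0,0,0],0]
    - [255,[0,0,0],0]

```text
time: 4.95
tool_pos: [0.6048, -0.0269, 0.1099]
ee_rot: [3.141, -0.0, 0.937]
wrist_force: [0.6, -0.3, 1.4]
width: 0.0432
finger_force: 30.0
```

```bash
python3 -c "
from h import *
o=robot.get_obs();print(o)"
```

```text
{'time': 4.95, 'joint_positions': array([-1.37935806e-01,  2.52983334e-01,  1.39874116e+00, -1.36405847e-04,
        1.48877033e+00,  4.95378527e-01]), 'qvel': array([-0.00106502,  0.00142515,  0.00057311,  0.00044952,  0.00047969,
       -0.00052955]), 'joint_torque': array([ 3.02803125e-01, -3.92983210e+01, -2.84185231e+01,  2.04852931e-01,
        1.43175912e-01,  4.81591764e-03]), 'tool_pos': array([ 0.6048259 , -0.02686377,  0.10989937]), 'ee_rot': array([ 3.14056216e+00, -4.02254954e-04,  9.37493302e-01]), 'wrist_force': array([ 0.55204777, -0.29589484,  1.39279577]), 'wrist_torque': array([-0.1715426 ,  0.05945345, -0.03925089]), 'finger_force': 29.99802589416504, 'width': 0.04316611345264625}
```

Gripped (43 mm). Feel: ordinary loosening is CCW from above, which is a negative tool twist.

Emit:
carry_out:
  increments:
    - [255,[0,0,0],-5]
    - [255,[0,0,0],-5]
    - [255,[0,0,0],-5]
    - [255,[0,0,0],0]

```text
time: 5.35
tool_pos: [0.6067, -0.0285, 0.1111]
ee_rot: [3.134, 0.001, 1.197]
wrist_force: [2.1, -3.2, 1.9]
width: 0.0437
finger_force: 30.3
```

```bash
python3 -c "
from h import *
o=robot.get_obs();print(o['wrist_force'],o['wrist_torque'],o['tool_pos'],o['ee_rot'],o['width'])"
```

```text
[ 2.12456604 -3.21836572  1.894729  ] [-1.28599754 -1.46602455 -0.77803031] [ 0.60671406 -0.02846202  0.11113588] [3.13429415e+00 7.13737541e-04 1.19662822e+00] 0.043678527649088014
```

Emit:
carry_out:
  increments:
    - [255,[0,0,0],5]
    - [255,[0,0,0],5]
    - [255,[0,0,0],5]
    - [255,[0,0,0],5]
    - [255,[0,0,0],5]
    - [255,[0,0,0],5]
    - [255,[0,0,0],0]

```text
time: 6.05
tool_pos: [0.603, -0.0252, 0.1105]
ee_rot: [-3.137, 0.001, 0.676]
wrist_force: [-1.2, -1.1, 7.3]
width: 0.0437
finger_force: 30.3
```

```bash
python3 -c "
from h import *
o=robot.get_obs();print(o['wrist_force'],o['wrist_torque'],o['tool_pos'],o['ee_rot'],o['width'])"
```

```text
[-1.15686816 -1.12204536  7.27791693] [0.79886902 1.30643516 0.83067794] [ 0.60303871 -0.02524054  0.11052851] [-3.13694253e+00  8.32928447e-04  6.75864188e-01] 0.0436526284093309
```

Emit:
carry_out:
  increments:
    - [255,[0,0,-1],5]
    - [255,[0,0,-1],5]
    - [255,[0,0,0],0]

```text
time: 6.35
tool_pos: [0.6045, -0.0245, 0.1113]
ee_rot: [-3.137, -0.002, 0.503]
wrist_force: [4.4, 1.8, 0.4]
width: 0.0448
finger_force: 31.1
```

```bash
python3 -c "
from h import *
o=robot.get_obs();print(o['wrist_force'],o['wrist_torque'],o['tool_pos'],o['ee_rot'],o['width'])
ims=[]
for n in('side','wrist','scene'):
    im=robot.snapshot(n)
    p=proj(robot.get_calibration(n),[[.604,-.028,.115]])[0].astype(int)
    y=max(p[1]-50,0);x=max(p[0]-45,0);ims.append(cv2.resize(im[y:y+100,x:x+90],(266,300),interpolation=cv2.INTER_CUBIC))
cv2.imwrite('pics/k1.png',np.hstack(ims))"
```

```text
[4.36294668 1.79930855 0.41271679] [1.48259814 0.11783331 0.87508632] [ 0.60454044 -0.02445868  0.11131525] [-3.13742211e+00 -2.00972394e-03  5.03101900e-01] 0.0447813691121643
```

View pics/k1.png

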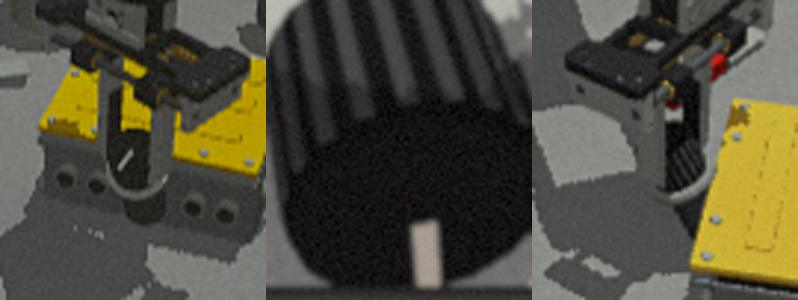

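```bash
cat >> h.py <<'E'
D=np.load("box.npz") if __import__("os").path.exists("box.npz") else None
def stripe(c,im,climb=0,verbose=1):
    """angle of the white stripe about the knob axis, from the free end's plane"""
    O,x,t=D["O"],D["x"],D["t"];X=np.r_[x,0];Y=np.r_[t,0];Z=np.r_[0,0,1.]
    a=-.469*X+.883*Z; k=np.r_[O-.1223*x,.1065]+a*(.019+climb); e1=np.cross(Y,a)
    ring=[k+.017*(np.cos(s)*e1+np.sin(s)*Y) for s in np.linspace(0,6.28,24)]
    m=np.zeros(im.shape[:2],np.uint8);cv2.fillPoly(m,[proj(c,ring).astype(np.int32)],1)
    ys,xs=np.nonzero((m>0)&(im.min(2)>110))
    o,d=rays(c,np.c_[xs,ys]);P=o+d*(((k-o)@a)/(d@a))[:,None]-k
    q=P.mean(0);A=np.c_[P@e1,P@Y];v=np.linalg.svd(A-A.mean(0))[2][0]
    return len(xs),"cen",np.round(1e3*A.mean(0),1),"ang",np.degrees(np.arctan2(A[:,1].mean(),A[:,0].mean())),"line",np.degrees(np.arctan2(v[1],v[0]))%180
E
python3 -c "
from h import *
cs=robot.get_calibration('side');print('side0',stripe(cs,cv2.imread('pics/side0.png')))
c=robot.get_calibration('wrist')
im=robot.snapshot('wrist');cv2.imwrite('pics/w2.png',im);print('w2',stripe(c,im))
c0=dict(c);c0['T']=np.array([[ 0.8066, -0.5734, -0.1437,  0.5766],[-0.5912, -0.7831, -0.1931,  0.0767],[-0.0018,  0.2407, -0.9706,  0.3839],[0,0,0,1]])
print('w1',stripe(c0,cv2.imread('pics/w1.png')))
print('side1',stripe(cs,robot.snapshot('side')))"
```

```text
side0 (6, 'cen', array([-10.1,   0.7]), 'ang', np.float64(175.8247456764568), 'line', np.float64(2.512861755649226))
w2 (83, 'cen', array([-12. ,   1.9]), 'ang', np.float64(171.09170280098587), 'line', np.float64(160.62155274517602))
w1 (77, 'cen', array([-10.6,  -0.9]), 'ang', np.float64(-175.27439240779816), 'line', np.float64(179.4830078729591))
side1 (2, 'cen', array([-10.3,   3.7]), 'ang', np.float64(160.23605302915524), 'line', np.float64(170.88514132342573))
```

Emit:
carry_out:
  increments:
    - [90,[0,0,0],0]
    - [90,[0,0,0],0]
    - [90,[0,0,0],-8.5]
    - [90,[0,0,0],-8.5]
    - [90,[0,0,0],-8.5]
    - [90,[0,0,0],-8.5]
    - [90,[0,0,0],-8.5]
    - [90,[0,0,0],-7.5]

```text
time: 7.4
tool_pos: [0.6034, -0.0275, 0.1108]
ee_rot: [-3.139, 0.002, 1.379]
wrist_force: [1.0, -1.5, 0.7]
width: 0.0609
finger_force: 0.6
```

```bash
python3 -c "
from h import *
o=robot.get_obs();print(o['wrist_force'],o['wrist_torque'],o['tool_pos'],o['ee_rot'],o['width'])
c=robot.get_calibration('wrist')
im=robot.snapshot('wrist');cv2.imwrite('pics/w3.png',im);print('w3',stripe(c,im),stripe(c,im,.002))
"
```

```text
[ 1.03575159 -1.4715816   0.67085196] [-0.30271967  0.0475157  -0.04956972] [ 0.6033729  -0.02752342  0.11080331] [-3.13911347e+00  1.86391800e-03  1.37852784e+00] 0.06087679359904477
w3 (101, 'cen', array([-12.,   0.]), 'ang', np.float64(179.85077198883315), 'line', np.float64(164.61465659345646)) (129, 'cen', array([-10.6,   0.9]), 'ang', np.float64(175.1388325677036), 'line', np.float64(166.04274972843055))
```

Emit:
carry_out:
  increments:
    - [255,[0,0,0],0]
    - [255,[0,0,0],0]
    - [255,[0,0,0],0]
    - [255,[0,0,0],0]
    - [255,[0,0,0],0]

```text
time: 7.95
tool_pos: [0.6048, -0.0271, 0.1112]
ee_rot: [3.141, 0.0, 1.373]
wrist_force: [3.9, -2.2, -1.8]
width: 0.0478
finger_force: 28.4
```

Emit:
carry_out:
  increments:
    - [255,[0,0,-0.5],6]
    - [255,[0,0,-0.5],6]
    - [255,[0,0,-0.5],6]
    - [255,[0,0,-0.5],6]
    - [255,[0,0,-0.5],6]
    - [255,[0,0,-0.5],6]
    - [255,[0,0,-0.5],6]
    - [255,[0,0,-0.5],6]

```text
time: 8.75
tool_pos: [0.6051, -0.0248, 0.1141]
ee_rot: [-3.139, -0.003, 0.535]
wrist_force: [10.2, 3.6, -9.1]
width: 0.0448
finger_force: 31.4
```

```bash
python3 -c "
from h import *
o=robot.get_obs();print(o['wrist_force'],o['wrist_torque'],o['tool_pos'],o['ee_rot'],o['width'])
c=robot.get_calibration('wrist')
im=robot.snapshot('wrist');cv2.imwrite('pics/w4.png',im);print('w4',stripe(c,im),stripe(c,im,.004))
"
```

```text
[10.22801468  3.57862059 -9.06327739] [ 0.87700065 -1.24480699  1.07602842] [ 0.60514654 -0.02482903  0.11410266] [-3.13883318e+00 -2.74040555e-03  5.35137142e-01] 0.04476870585346021
w4 (72, 'cen', array([-12.3,   2.3]), 'ang', np.float64(169.33821061235417), 'line', np.float64(156.28754711830658)) (129, 'cen', array([-9.6,  2.4]), 'ang', np.float64(166.0293613971062), 'line', np.float64(156.66187232109587))
```

Turning with + twist doesn't accumulate rotation (stop felt, tool pulled down). Try the other way with a full stroke.

Emit:
carry_out:
  increments:
    - [255,[0,0,0],-6]
    - [255,[0,0,0],-6]
    - [255,[0,0,0],-6]
    - [255,[0,0,0],-6]
    - [255,[0,0,0],-6]
    - [255,[0,0,0],-6]
    - [255,[0,0,0],-6]
    - [255,[0,0,0],-6]

```text
time: 9.6
tool_pos: [0.6067, -0.0277, 0.1159]
ee_rot: [3.136, 0.001, 1.375]
wrist_force: [1.9, -3.5, -1.2]
width: 0.0448
finger_force: 30.9
```

```bash
python3 -c "
from h import *
o=robot.get_obs();print(o['wrist_force'],o['wrist_torque'],o['tool_pos'],o['ee_rot'],o['width'])
c=robot.get_calibration('wrist')
im=robot.snapshot('wrist');cv2.imwrite('pics/w5.png',im);print('w5',stripe(c,im),stripe(c,im,.004))
"
```

```text
[ 1.89078349 -3.45829278 -1.23137156] [-0.92915149 -1.69042039 -0.8868828 ] [ 0.6067071  -0.02768978  0.1158793 ] [3.13551229e+00 8.54954927e-04 1.37524427e+00] 0.04483198430985876
w5 (88, 'cen', array([-11.5,  -2.6]), 'ang', np.float64(-167.2177504817809), 'line', np.float64(14.454661705220275)) (139, 'cen', array([-8.8, -2.1]), 'ang', np.float64(-166.28485384428927), 'line', np.float64(13.966540811345425))
```

It turned +38° this way with the tool rising: this is the loosening direction (ordinary thread). Now ratchet.

Emit:
carry_out:
  increments:
    - [90,[0,0,0],0]
    - [90,[0,0,0],0]
    - [90,[0,0,0],8.5]
    - [90,[0,0,0],8.5]
    - [90,[0,0,0],8.5]
    - [90,[0,0,0],8.5]
    - [90,[0,0,0],8.5]
    - [90,[0,0,0],8.5]

```text
time: 10.45
tool_pos: [0.6034, -0.0258, 0.1151]
ee_rot: [-3.139, 0.002, 0.477]
wrist_force: [-0.3, -0.3, 0.6]
width: 0.0608
finger_force: 0.0
```

Emit:
carry_out:
  increments:
    - [255,[0,0,-1],0]
    - [255,[0,0,0],0]
    - [255,[0,0,0],0]
    - [255,[0,0,0],0]
    - [255,[0,0,0],0]

```text
time: 10.95
tool_pos: [0.6044, -0.0273, 0.1165]
ee_rot: [3.141, 0.001, 0.484]
wrist_force: [-0.1, -3.9, -0.2]
width: 0.0465
finger_force: 29.0
```

Emit:
carry_out:
  increments:
    - [255,[-0.2,0,-0.5],-6.5]
    - [255,[-0.2,0,-0.5],-6.5]
    - [255,[-0.2,0,-0.5],-6.5]
    - [255,[-0.2,0,-0.5],-6.5]
    - [255,[-0.2,0,-0.5],-6.5]
    - [255,[-0.2,0,-0.5],-6.5]
    - [255,[-0.2,0,-0.5],-6.5]
    - [255,[-0.2,0,-0.5],-6.5]

```text
time: 11.75
tool_pos: [0.6053, -0.0314, 0.122]
ee_rot: [3.135, 0.005, 1.392]
wrist_force: [-1.2, -8.9, 2.6]
width: 0.0442
finger_force: 31.2
```

```bash
python3 -c "
from h import *
o=robot.get_obs();print(o['wrist_force'],o['wrist_torque'],o['tool_pos'],o['ee_rot'],o['width'])
c=robot.get_calibration('wrist')
im=robot.snapshot('wrist');cv2.imwrite('pics/w6.png',im);print('w6',stripe(c,im,.004),stripe(c,im,.007))
"
```

```text
[-1.21137633 -8.91758555  2.58421799] [-2.1323394  -0.99794151 -0.93496125] [ 0.60533885 -0.03143205  0.12197988] [3.13485596 0.00539343 1.39179459] 0.044236639775497445
w6 (117, 'cen', array([-9.3, -6.2]), 'ang', np.float64(-146.45811093950906), 'line', np.float64(50.425069715135635)) (148, 'cen', array([-6.4, -6.5]), 'ang', np.float64(-134.86858997560577), 'line', np.float64(50.46028124990272))
```

Emit:
carry_out:
  increments:
    - [90,[0,0,0],0]
    - [90,[0,0,0],0]
    - [90,[0,0,0],8.5]
    - [90,[0,0,0],8.5]
    - [90,[0,0,0],8.5]
    - [90,[0,0,0],8.5]
    - [90,[0,0,0],8.5]
    - [90,[0,0,0],8.5]

```text
time: 12.6
tool_pos: [0.6035, -0.0267, 0.1202]
ee_rot: [-3.14, -0.001, 0.496]
wrist_force: [0.5, 0.6, -0.0]
width: 0.0607
finger_force: 0.0
```

Emit:
carry_out:
  increments:
    - [255,[0,0,0],0]
    - [255,[0,0,0],0]
    - [255,[0,0,0],0]
    - [255,[0,0,0],0]
    - [255,[0,0,0],0]

```text
time: 13.1
tool_pos: [0.6039, -0.0283, 0.1205]
ee_rot: [3.141, -0.001, 0.502]
wrist_force: [2.2, -3.4, -0.6]
width: 0.0458
finger_force: 29.0
```

Emit:
carry_out:
  increments:
    - [255,[-0.2,0,-0.4],-6.5]
    - [255,[-0.2,0,-0.4],-6.5]
    - [255,[-0.2,0,-0.4],-6.5]
    - [255,[-0.2,0,-0.4],-6.5]
    - [255,[-0.2,0,-0.4],-6.5]
    - [255,[-0.2,0,-0.4],-6.5]
    - [255,[-0.2,0,-0.4],-6.5]
    - [255,[-0.2,0,-0.4],-6.5]

```text
time: 13.9
tool_pos: [0.6044, -0.0323, 0.1259]
ee_rot: [3.135, 0.005, 1.409]
wrist_force: [-1.3, -7.2, 3.9]
width: 0.0445
finger_force: 31.3
```

Emit:
carry_out:
  increments:
    - [90,[0,0,0],0]
    - [90,[0,0,0],0]
    - [90,[0,0,0],8.5]
    - [90,[0,0,0],8.5]
    - [90,[0,0,0],8.5]
    - [90,[0,0,0],8.5]
    - [90,[0,0,0],8.5]
    - [90,[0,0,0],8.5]

```text
time: 14.7
tool_pos: [0.6022, -0.028, 0.1232]
ee_rot: [-3.14, 0.0, 0.513]
wrist_force: [-0.5, -0.0, -0.1]
width: 0.0607
finger_force: 0.0
```

```bash
python3 -c "
from h import *
o=robot.get_obs();print(o['wrist_force'],o['wrist_torque'],o['tool_pos'],o['ee_rot'],o['width'])
c=robot.get_calibration('wrist')
im=robot.snapshot('wrist');cv2.imwrite('pics/w7.png',im);print('w7',stripe(c,im,.006),stripe(c,im,.008))
"
```

```text
[-4.92154323e-01 -4.44602094e-05 -1.31162884e-01] [-0.03943081  0.1435813  -0.02344389] [ 0.60220311 -0.02798203  0.12319156] [-3.13952757e+00  1.03325732e-04  5.13131754e-01] 0.060718342827167926
w7 (148, 'cen', array([-7.7, -7.7]), 'ang', np.float64(-135.27687463702836), 'line', np.float64(84.627402141743)) (161, 'cen', array([-5.2, -8.6]), 'ang', np.float64(-121.06114419854859), 'line', np.float64(83.86185531425696))
```

Emit:
carry_out:
  increments:
    - [255,[0,0,0],0]
    - [255,[0,0,0],0]
    - [255,[0,0,0],0]
    - [255,[0,0,0],0]
    - [255,[0,0,0],0]

```text
time: 15.25
tool_pos: [0.6029, -0.0297, 0.1237]
ee_rot: [3.14, -0.0, 0.519]
wrist_force: [2.3, -3.3, -1.4]
width: 0.0456
finger_force: 29.0
```

Emit:
carry_out:
  increments:
    - [255,[-0.2,0,-0.4],-6.5]
    - [255,[-0.2,0,-0.4],-6.5]
    - [255,[-0.2,0,-0.4],-6.5]
    - [255,[-0.2,0,-0.4],-6.5]
    - [255,[-0.2,0,-0.4],-6.5]
    - [255,[-0.2,0,-0.4],-6.5]
    - [255,[-0.2,0,-0.4],-6.5]
    - [255,[-0.2,0,-0.4],-6.5]

```text
time: 16.05
tool_pos: [0.6033, -0.0335, 0.129]
ee_rot: [3.135, 0.005, 1.427]
wrist_force: [0.1, -6.6, 3.1]
width: 0.0446
finger_force: 31.4
```

Emit:
carry_out:
  increments:
    - [90,[0,0,0],0]
    - [90,[0,0,0],0]
    - [90,[0,0,0],8.5]
    - [90,[0,0,0],8.5]
    - [90,[0,0,0],8.5]
    - [0,[0,0,-40],0]
    - [0,[0,0,-40],0]
    - [0,[-40,0,-20],0]

```text
time: 16.85
tool_pos: [0.5816, -0.0602, 0.2302]
ee_rot: [3.138, -0.005, 0.987]
wrist_force: [0.7, -1.5, -0.0]
width: 0.0815
finger_force: 0.0
```

```bash
python3 -c "
from h import *
np.set_printoptions(precision=4,suppress=True)
o=robot.get_obs();print(o['wrist_force'],o['tool_pos'],o['ee_rot'],o['width'])
c=robot.get_calibration('wrist')
im=robot.snapshot('wrist');cv2.imwrite('pics/w8.png',im);print('w8',stripe(c,im,.009),stripe(c,im,.0115))
s=robot.snapshot('side');cv2.imwrite('pics/s8.png',s);cs=robot.get_calibration('side');print(stripe(cs,s,.0115))
k=np.r_[D['O']-.1223*D['x'],.1065];a=np.r_[-.469*D['x'],.883]
for cl in(.0,.008,.0115):print(cl,proj(cs,[k+a*(cl+.019)]))
m=mask(s,'black');print([cv2.minAreaRect(b) for b in blobs(m,100) if abs(b[:,0].mean(0)-[320,203]).max()<15])
"
```

```text
[ 0.7466 -1.4997 -0.0081] [ 0.5816 -0.0602  0.2302] [ 3.1382 -0.0051  0.9873] 0.08150382778031742
w8 (151, 'cen', array([-0.8, -8.7]), 'ang', np.float64(-95.51418717477699), 'line', np.float64(119.21733792445318)) (148, 'cen', array([ 0.9, -8.4]), 'ang', np.float64(-84.06740300775529), 'line', np.float64(118.74287488040119))
(14, 'cen', array([ 1.3, -8.4]), 'ang', np.float64(-81.42909815095891), 'line', np.float64(117.5128818956436))
0.0 [[320.0443 201.6542]]
0.008 [[319.7291 200.2888]]
0.0115 [[319.5902 199.6868]]
[((319.5, 204.5), (19.0, 17.0), 90.0)]
```

Stripe in both views at ~118° (2.06 rad, ~11 mm climb). On to the blade.

Emit:
carry_out:
  increments:
    - [0,[23.4,-39.4,0],0]
    - [0,[23.4,-39.4,0],0]
    - [0,[23.4,-39.4,0],0]
    - [0,[23.4,-39.4,0],0]
    - [0,[23.4,-39.4,0],0]
    - [0,[23.4,-39.4,0],0]
    - [0,[23.4,-39.4,0],0]
    - [0,[23.4,-39.4,0],0]

```text
time: 17.75
tool_pos: [0.4194, 0.2696, 0.2258]
ee_rot: [-3.139, 0.001, 0.982]
wrist_force: [0.6, 0.9, 1.0]
width: 0.0942
finger_force: 0.0
```

Emit:
carry_out:
  increments:
    - [0,[0,0,0],8.5]
    - [0,[0,0,0],8.5]
    - [0,[0,0,0],8.5]
    - [0,[0,0,0],8.5]
    - [0,[0,0,0],8.5]
    - [0,[0,0,0],8.5]
    - [0,[0,0,0],8.5]
    - [0,[0,0,0],7]

```text
time: 18.55
tool_pos: [0.4205, 0.2681, 0.2256]
ee_rot: [3.142, 0.003, -0.184]
wrist_force: [0.4, -0.1, -0.4]
width: 0.0942
finger_force: 0.0
```

Emit:
carry_out:
  increments:
    - [0,[0,0,0],0]
    - [0,[0,0,0],0]

```text
time: 18.75
tool_pos: [0.4209, 0.2677, 0.2261]
ee_rot: [3.141, 0.002, -0.176]
wrist_force: [-0.1, -0.7, 0.3]
width: 0.094
finger_force: 0.0
```

```bash
python3 -c "
from h import *
np.set_printoptions(precision=4,suppress=True)
o=robot.get_obs();print(o['tool_pos'],o['ee_rot'],o['joint_positions'])
c=robot.get_calibration('wrist');np.save('cw9.npy',c['T'])
im=robot.snapshot('wrist');cv2.imwrite('pics/w9.png',im)
for b in blobs(mask(im,'red'),200):
    for z in(.028,.014):
        W=onz(c,b[:,0],z)[:,:2].astype(np.float32);r=cv2.minAreaRect(W);print(b[:,0].mean(0),z,np.array(r[0]),np.array(r[1]),r[2])
"
```

```text
[0.4209 0.2677 0.2261] [ 3.1414  0.0017 -0.1764] [ 0.4523 -0.0274  1.4755  0.0009  1.6951  2.1996]
[270.2671 293.0807] 0.028 [0.2945 0.301 ] [0.0781 0.0228] 84.89229583740234
[270.2671 293.0807] 0.014 [0.287  0.3027] [0.0812 0.0237] 84.89229583740234
[437.8658 164.1745] 0.028 [0.4097 0.0991] [0.0197 0.0789] 25.35794448852539
[437.8658 164.1745] 0.014 [0.4067 0.093 ] [0.0204 0.0819] 25.357967376708984
[270.1616 140.3537] 0.028 [0.4622 0.2694] [0.0206 0.1028] 84.53390502929688
[270.1616 140.3537] 0.014 [0.4612 0.27  ] [0.0214 0.1068] 84.53392791748047
```

View pics/w9.png

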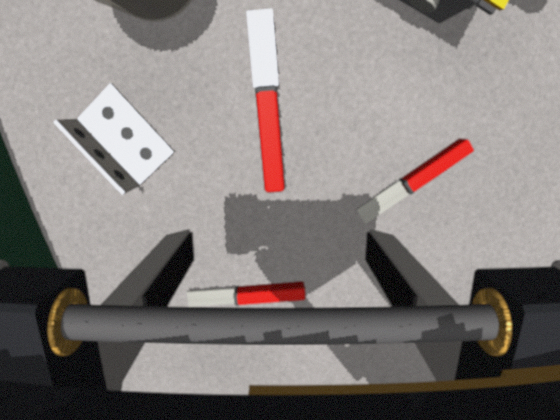

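Wrist view: blade A has its handle at (270,140) and tip at (260,9), with nothing within finger reach; the bracket at (115,140) is clear. Grasp near the handle's front end.

Emit:
carry_out:
  increments:
    - [0,[0,0,0],-4.8]
    - [0,[39,-3,0],0]
    - [0,[40,-3,0],0]
    - [0,[0,0,45],0]
    - [0,[0,0,45],0]
    - [0,[0,0,45],0]
    - [0,[0,0,40],0]
    - [0,[0,0,0],0]

```text
time: 19.6
tool_pos: [0.4954, 0.2638, 0.0446]
ee_rot: [3.135, 0.014, -0.095]
wrist_force: [-1.3, -0.5, 0.2]
width: 0.0943
finger_force: 0.0
```

```bash
python3 -c "
from h import *
np.set_printoptions(precision=4,suppress=True)
o=robot.get_obs();print(o['tool_pos'],o['ee_rot'])
c=dict(robot.get_calibration('wrist'));c['T']=np.load('cw9.npy');im=cv2.imread('pics/w9.png')
print('tip',onz(c,[[260,9]],.0155))
P=np.array([[o['tool_pos'][0],o['tool_pos'][1],.014]])
h=np.array([.4615,.2697,0]);u=np.array([.9954,-.0953,0]);d=o['tool_pos']-h
print('along',d@u,'lateral',d@np.array([.0953,.9954,0]))
"
```

```text
[0.4954 0.2638 0.0446] [ 3.135   0.0135 -0.0945]
tip [[0.5935 0.2561 0.0155]]
along 0.03435417435123063 lateral -0.002641428153409194
```

Emit:
carry_out:
  increments:
    - [0,[0,0,10],0]
    - [0,[0,0,10],0]
    - [0,[0,0,6],0]
    - [0,[0,0,0],0]

```text
time: 20.0
tool_pos: [0.5009, 0.2659, 0.0263]
ee_rot: [-3.141, -0.001, -0.096]
wrist_force: [-0.4, -0.1, 0.3]
width: 0.094
finger_force: 0.0
```

Emit:
carry_out:
  increments:
    - [255,[0,0,0],0]
    - [255,[0,0,0],0]
    - [255,[0,0,0],0]
    - [255,[0,0,0],0]
    - [255,[0,0,0],0]
    - [255,[0,0,0],0]
    - [255,[0,0,0],0]
    - [255,[0,0,0],0]

```text
time: 20.8
tool_pos: [0.5006, 0.2657, 0.0259]
ee_rot: [-3.142, 0.0, -0.096]
wrist_force: [0.0, 0.0, -1.0]
width: 0.0337
finger_force: 0.0
```

Emit:
carry_out:
  increments:
    - [150,[0,0,4],0]
    - [150,[0,0,4],0]
    - [150,[0,0,0],0]
    - [255,[0,0,0],0]
    - [255,[0,0,0],0]
    - [255,[0,0,0],0]
    - [255,[0,0,0],0]
    - [255,[0,0,0],0]

```text
time: 21.6
tool_pos: [0.5008, 0.2658, 0.018]
ee_rot: [-3.141, -0.0, -0.096]
wrist_force: [-0.4, -0.4, -0.5]
width: 0.0219
finger_force: 30.0
```

Emit:
carry_out:
  increments:
    - [255,[0,0,0],0]
    - [255,[0,0,0],0]

```text
time: 21.8
tool_pos: [0.5008, 0.2658, 0.018]
ee_rot: [-3.141, -0.0, -0.096]
wrist_force: [-0.5, 0.0, 0.7]
width: 0.0215
finger_force: 30.0
```

Emit:
carry_out:
  increments:
    - [255,[0,0,-15],0]
    - [255,[0,0,-30],0]
    - [255,[0,0,-35],0]
    - [255,[0,0,-35],0]
    - [255,[0,0,-27],0]
    - [255,[3,30,0],0]
    - [255,[3,40,0],0]
    - [255,[3,40,0],0]

```text
time: 22.6
tool_pos: [0.499, 0.1545, 0.1612]
ee_rot: [-3.141, -0.001, -0.094]
wrist_force: [0.5, 0.0, -1.4]
width: 0.0218
finger_force: 30.0
```

Emit:
carry_out:
  increments:
    - [255,[3.5,40,0],0]
    - [255,[3.5,40,0],0]
    - [255,[3.5,40,0],0]
    - [255,[3.5,40,0],0]
    - [255,[3.5,30,0],0]
    - [255,[0.5,15,0],0]
    - [255,[0,0,0],-6]
    - [255,[0,0,0],-8]

```text
time: 23.4
tool_pos: [0.4973, -0.0504, 0.1604]
ee_rot: [-3.141, -0.0, 0.153]
wrist_force: [-0.2, -0.3, -0.9]
width: 0.0218
finger_force: 30.0
```

Emit:
carry_out:
  increments:
    - [255,[0,0,0],-8]
    - [255,[0,0,0],-8]
    - [255,[0,0,0],-8]
    - [255,[0,0,0],-8]
    - [255,[0,0,0],-8]
    - [255,[0,0,0],-5.2]
    - [255,[0,0,0],0]
    - [255,[0,0,0],0]

```text
time: 24.2
tool_pos: [0.4975, -0.0498, 0.1602]
ee_rot: [-3.142, -0.0, 0.936]
wrist_force: [0.1, 0.6, -2.1]
width: 0.0218
finger_force: 30.0
```

```bash
cat >> h.py <<'E'
def tcpbox():
    o=robot.get_obs();d=o["tool_pos"][:2]-D["O"]
    print("t",o["time"],"box mm",1e3*(d@D["x"]),1e3*(d@D["t"]),1e3*o["tool_pos"][2],"yaw",np.degrees(o["ee_rot"][2]),"F",o["wrist_force"],"w",o["width"])
E
python3 -c "
from h import *
np.set_printoptions(precision=3,suppress=True)
tcpbox();c=robot.get_calibration('wrist')
im=robot.snapshot('wrist');cv2.imwrite('pics/w10.png',im);np.save('cw10.npy',c['T'])
"
```

```text
t 24.2 box mm -207.52534039742133 72.28814774228817 160.19133508354219 yaw 53.64913209414436 F [ 0.073  0.626 -2.099] w 0.021754404563756293
```

View pics/w10.png

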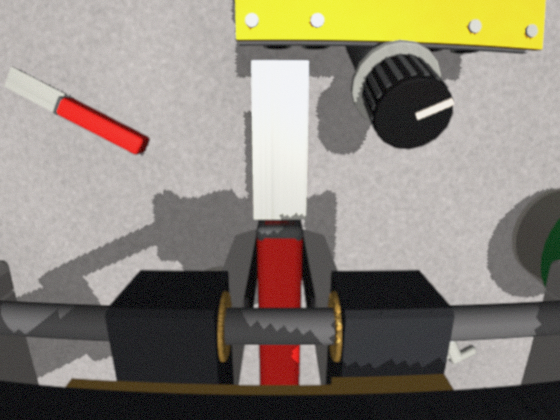

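Wrist view: the blade is gripped straight, tip edge at (280,60) pointing at the cover's front edge (row 42). The collar stands clear.

```bash
python3 -c "
from h import *
np.set_printoptions(precision=4,suppress=True)
c=dict(robot.get_calibration('wrist'));c['T']=np.load('cw10.npy')
for z in(.148,.153,.158,.163):
    P=onz(c,[[280,60],[252,61],[308.5,61],[253,218],[305.5,218]],z)
    print(z,[((p[:2]-D['O'])@D['x']*1e3).round(1) for p in P],[((p[:2]-D['O'])@D['t']*1e3).round(1) for p in P])
c2=robot.get_calibration('side');im=robot.snapshot('side');cv2.imwrite('pics/s10.png',im)
x=lambda X,Y,Z:np.r_[D['O']+X*D['x']+Y*D['t'],Z]
print(proj(c2,[x(-.1155,.072,.156),x(-.19,.072,.156)]))
p=proj(c2,[x(-.15,.072,.156)])[0].astype(int);a=im[p[1]-50:p[1]+50,p[0]-70:p[0]+70]
cs=robot.get_calibration('scene');i2=robot.snapshot('scene');print(proj(cs,[x(-.1155,.072,.156),x(-.19,.072,.156)]))
p=proj(cs,[x(-.15,.072,.156)])[0].astype(int);b=i2[p[1]-50:p[1]+50,p[0]-70:p[0]+70]
print(p);cv2.imwrite('pics/s10c.png',cv2.resize(np.hstack([a,b]),None,fx=2.85,fy=2.85,interpolation=cv2.INTER_CUBIC))
"
```

```text
0.148 [np.float64(-113.1), np.float64(-113.5), np.float64(-113.5), np.float64(-191.6), np.float64(-191.7)] [np.float64(71.9), np.float64(85.3), np.float64(58.3), np.float64(86.2), np.float64(58.7)]
0.153 [np.float64(-113.8), np.float64(-114.2), np.float64(-114.2), np.float64(-190.1), np.float64(-190.2)] [np.float64(71.9), np.float64(84.9), np.float64(58.7), np.float64(85.8), np.float64(59.1)]
0.158 [np.float64(-114.5), np.float64(-114.9), np.float64(-115.0), np.float64(-188.7), np.float64(-188.7)] [np.float64(71.9), np.float64(84.6), np.float64(59.1), np.float64(85.4), np.float64(59.4)]
0.163 [np.float64(-115.3), np.float64(-115.6), np.float64(-115.7), np.float64(-187.2), np.float64(-187.2)] [np.float64(71.9), np.float64(84.2), np.float64(59.4), np.float64(85.0), np.float64(59.8)]
[[294.8779 181.9306]
 [285.0075 198.9948]]
[[298.5468 195.7511]
 [267.3329 192.01  ]]
[284 194]
```

View pics/s10c.png

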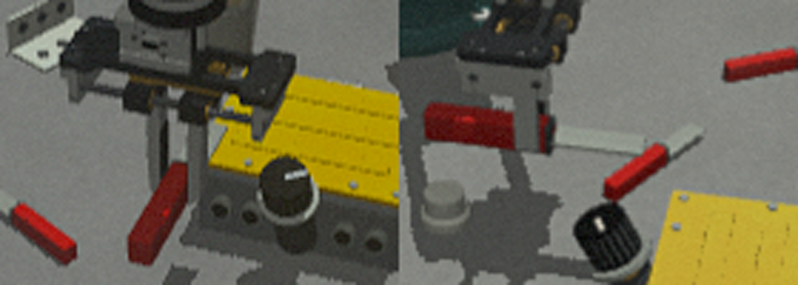

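Emit:
carry_out:
  increments:
    - [255,[0,0,20],0]
    - [255,[0,0,25],0]
    - [255,[0,0,18],0]
    - [255,[0,0,7.5],0]
    - [255,[0,0,0],0]
    - [255,[9,0,0],0]
    - [255,[9,0,0],0]
    - [255,[0,0,0],0]

```text
time: 25.15
tool_pos: [0.5097, -0.0349, 0.0907]
ee_rot: [3.139, -0.002, 0.939]
wrist_force: [-0.6, 0.2, -0.9]
width: 0.0221
finger_force: 30.0
```

```bash
python3 -c "
from h import *
np.set_printoptions(precision=3,suppress=True)
tcpbox()
x=lambda X,Y,Z:np.r_[D['O']+X*D['x']+Y*D['t'],Z]
cs=robot.get_calibration('scene');i2=robot.snapshot('scene');p=proj(cs,[x(-.12,.072,.09)])[0].astype(int)
print(p,proj(cs,[x(-.096,.072,.0845),x(-.091,.072,.0845),x(-.091,.1,.089),x(-.091,.1,.080)]))
cv2.imwrite('pics/s11c.png',cv2.resize(i2[p[1]-50:p[1]+50,p[0]-60:p[0]+60],None,fx=5,fy=5,interpolation=cv2.INTER_CUBIC))
"
```

```text
t 25.15 box mm -188.27177618442948 71.19986867183154 90.6859163507176 yaw 53.7933115039437 F [-0.62   0.205 -0.893] w 0.02208669855099224
[296 217] [[305.798 220.955]
 [307.851 221.217]
 [309.724 212.831]
 [309.584 215.749]]
```

View pics/s11c.png

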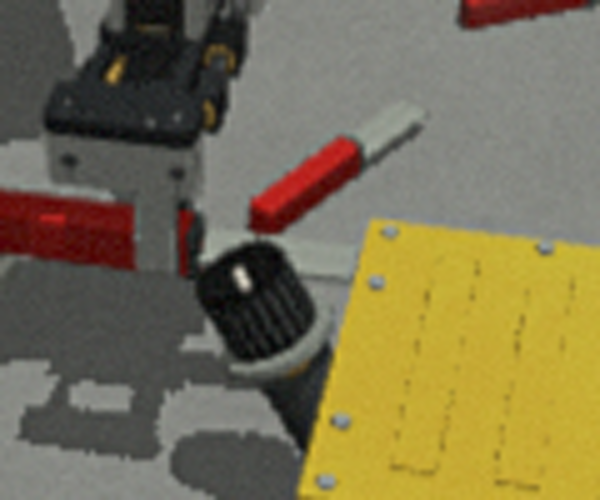

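Tip at the cover edge (crop 357,262), level with the slot. Insert carefully.

Emit:
carry_out:
  increments:
    - [255,[3,0,1],0]
    - [255,[3,0,0],0]
    - [255,[3,0,0],0]
    - [255,[0,0,0],0]

```text
time: 25.6
tool_pos: [0.5136, -0.0284, 0.0884]
ee_rot: [-3.142, -0.0, 0.938]
wrist_force: [0.3, -1.0, -1.6]
width: 0.0216
finger_force: 30.0
```

Emit:
carry_out:
  increments:
    - [255,[3,0,0],0]
    - [255,[3,0,0],0]
    - [255,[2,0,0],0]
    - [255,[0,0,0],0]

```text
time: 26.0
tool_pos: [0.5183, -0.022, 0.0884]
ee_rot: [-3.142, -0.0, 0.938]
wrist_force: [0.3, -0.2, -1.3]
width: 0.0216
finger_force: 30.0
```

```bash
python3 -c "
from h import *
np.set_printoptions(precision=3,suppress=True)
tcpbox()"
```

```text
t 26.0 box mm -172.71984459610027 71.93579919320425 88.37306742544675 yaw 53.736440054807 F [ 0.311 -0.197 -1.32 ] w 0.02159355702179112
```

Emit:
carry_out:
  increments:
    - [255,[3,0,0],0]
    - [255,[0,0,-4],0]
    - [255,[0,0,-4],0]
    - [255,[0,0,-4],0]
    - [255,[0,0,-4],0]
    - [255,[0,0,0],0]

```text
time: 26.6
tool_pos: [0.5199, -0.0197, 0.105]
ee_rot: [3.141, -0.0, 0.938]
wrist_force: [-0.5, -0.2, -1.9]
width: 0.022
finger_force: 30.0
```

```bash
python3 -c "
from h import *
np.set_printoptions(precision=3,suppress=True)
tcpbox();c=robot.get_calibration('wrist');im=robot.snapshot('wrist');cv2.imwrite('pics/w12.png',im)
b=max(blobs(mask(im,'yellow'),3000),key=cv2.contourArea)[:,0]
e=np.array([[x,b[b[:,0]==x][:,1].max()] for x in range(250,330,6)])
for z in(.095,.105,.115):print(z,[(p[:2]-D['O'])@D['x']*1e3 for p in [onz(c,e,z).mean(0)]])
"
```

```text
t 26.6 box mm -169.98855392395515 71.97333189063592 104.95630544402368 yaw 53.73028485465978 F [-0.506 -0.229 -1.852] w 0.022005967024936467
0.095 [np.float64(-90.65138260244223)]
0.105 [np.float64(-91.25470912717995)]
0.115 [np.float64(-91.85803565191767)]
```

```bash
python3 -c "
from h import *
np.set_printoptions(precision=3,suppress=True)
im=cv2.imread('pics/w12.png');y=mask(im,'yellow')
for x in range(200,420,10):
    r=np.nonzero(y[:,x])[0]; print(x,r.max() if len(r) else None,im[(r.max()+4) if len(r) else 0,x],end=' | ')
c=robot.get_calibration('wrist');X=lambda X,Y,Z:np.r_[D['O']+X*D['x']+Y*D['t'],Z]
print();print(proj(c,[X(-.077,.072,.102),X(-.091,.072,.095),X(-.091,.072,.115),X(-.091,0.1,.095),X(-.091,0.1,.107),X(-.091,-.1,.095),X(-.091,-.1,.107)]))
"
```

```text
200 None [189 192 196] | 210 None [180 183 186] | 220 359 [24 25 25] | 230 92 [118 115 116] | 240 92 [120 115 117] | 250 92 [135 134 132] | 260 92 [246 246 244] | 270 92 [159 163 163] | 280 92 [237 234 233] | 290 92 [174 175 174] | 300 92 [226 224 222] | 310 93 [112 110 110] | 320 93 [111 109 112] | 330 93 [108 109 109] | 340 353 [38 70 90] | 350 93 [114 110 111] | 360 93 [113 112 111] | 370 93 [111 108 109] | 380 94 [100 100 100] | 390 94 [107 104 105] | 400 94 [80 81 79] | 410 95 [50 49 50] | 
[[279.065  60.042]
 [279.122  92.636]
 [279.049  89.78 ]
 [220.795  92.986]
 [216.421  91.413]
 [602.992 103.098]
 [621.166 103.323]]
```

```bash
cat >> h.py <<'E'
def cover():
    "cover angle from the side camera: front-left/right top corners fitted by the yellow contour's width"
    c=robot.get_calibration("side");im=robot.snapshot("side");return c,im
E
python3 -c "
from h import *
np.set_printoptions(precision=3,suppress=True)
im=cv2.imread('pics/w12.png');y=mask(im,'yellow')
c=robot.get_calibration('wrist');X=lambda X,Y,Z:np.r_[D['O']+X*D['x']+Y*D['t'],Z]
for r in(50,60,70,80,88):print(r,np.nonzero(y[r])[0][:1],end=' ')
for a in(0,.05,.1,.15):
    f=lambda s,Y:X(.075-s*np.cos(a)-.007*np.sin(a),Y,.088+s*np.sin(a)+.007*np.cos(a))
    print(a,proj(c,[f(.166,.1),f(.13,.1)]).round(1).tolist())
"
```

```text
50 [218] 60 [219] 70 [219] 80 [219] 88 [219] 0 [[220.8, 93.0], [218.7, 14.0]]
0.05 [[217.9, 92.2], [216.3, 10.5]]
0.1 [[214.6, 90.4], [213.7, 6.0]]
0.15 [[210.9, 87.4], [210.9, 0.2]]
```

Emit:
carry_out:
  increments:
    - [255,[0,0,-5],0]
    - [255,[0,0,-5],0]
    - [255,[0.5,0,-5],0]
    - [255,[0.5,0,-5],0]

```text
time: 27.05
tool_pos: [0.5205, -0.019, 0.1248]
ee_rot: [-3.142, -0.0, 0.938]
wrist_force: [-0.0, 0.1, -4.4]
width: 0.0222
finger_force: 30.0
```

```bash
cat >> h.py <<'E'
def edge(lo=30):
    c=robot.get_calibration('wrist');im=robot.snapshot('wrist');y=mask(im,'yellow')
    X=lambda X,Y,Z:np.r_[D['O']+X*D['x']+Y*D['t'],Z]
    b=max(blobs(y,1000),key=cv2.contourArea)[:,0]
    print('left x',[int(b[b[:,1]==r][:,0].min()) for r in range(10,b[:,1].max()-3,15)],'bottom at 290:',b[b[:,0]==290][:,1].max())
    for a in np.arange(0,1.2,.1):
        f=lambda s,Y:X(.075-s*np.cos(a)-.007*np.sin(a),Y,.088+s*np.sin(a)+.007*np.cos(a))
        print(round(a,2),proj(c,[f(.166,.0988),f(.15,.0988),f(.166,.07)]).round(0).tolist())
    return im
E
python3 -c "
from h import *
np.set_printoptions(precision=3,suppress=True)
tcpbox();cv2.imwrite('pics/w13.png',edge())
"
```

```text
t 27.05 box mm -168.9958589740462 71.9461958951135 124.77413999997736 yaw 53.717382823564556 F [-0.003  0.094 -4.351] w 0.02218587545726211
left x [219, 219, 219, 219, 218, 219] bottom at 290: 86
0.0 [[229.0, 97.0], [229.0, 66.0], [283.0, 97.0]]
0.1 [[225.0, 95.0], [224.0, 62.0], [283.0, 95.0]]
0.2 [[219.0, 89.0], [219.0, 54.0], [284.0, 89.0]]
0.3 [[212.0, 78.0], [213.0, 40.0], [284.0, 77.0]]
0.4 [[203.0, 59.0], [206.0, 20.0], [285.0, 58.0]]
0.5 [[193.0, 30.0], [197.0, -9.0], [286.0, 29.0]]
0.6 [[180.0, -12.0], [187.0, -48.0], [286.0, -14.0]]
0.7 [[164.0, -71.0], [176.0, -99.0], [287.0, -75.0]]
0.8 [[148.0, -147.0], [165.0, -160.0], [288.0, -154.0]]
0.9 [[140.0, -216.0], [159.0, -215.0], [289.0, -232.0]]
1.0 [[179.0, -137.0], [171.0, -210.0], [287.0, -179.0]]
1.1 [[464.0, 903.0], [243.0, 48.0], [269.0, 779.0]]
```

Cover at ~0.2 rad with no slip. Continue along the arc.

Emit:
carry_out:
  increments:
    - [255,[2,0,-5.5],0]
    - [255,[3,0,-5.5],0]
    - [255,[3,0,-5.5],0]
    - [255,[3,0,-5.5],0]
    - [255,[3,0,-5.5],0]
    - [255,[2.8,0,-5.2],0]
    - [255,[2.8,0,-5.2],0]
    - [255,[2.8,0,-5.2],0]

```text
time: 27.9
tool_pos: [0.534, -0.0007, 0.168]
ee_rot: [3.141, -0.0, 0.938]
wrist_force: [-1.9, -1.4, -2.7]
width: 0.0216
finger_force: 30.0
```

```bash
python3 -c "
from h import *
np.set_printoptions(precision=3,suppress=True)
tcpbox();cv2.imwrite('pics/w14.png',edge())
"
```

```text
t 27.9 box mm -146.27685719279964 71.85469263962045 168.01416069008093 yaw 53.71956092166526 F [-1.931 -1.44  -2.711] w 0.021634886125101373
left x [222, 221, 220, 218, 217, 216] bottom at 290: 92
0.0 [[239.0, 135.0], [239.0, 111.0], [282.0, 135.0]]
0.1 [[236.0, 137.0], [236.0, 111.0], [283.0, 136.0]]
0.2 [[233.0, 135.0], [233.0, 107.0], [283.0, 135.0]]
0.3 [[229.0, 130.0], [229.0, 101.0], [283.0, 130.0]]
0.4 [[224.0, 121.0], [225.0, 91.0], [283.0, 121.0]]
0.5 [[218.0, 107.0], [220.0, 76.0], [284.0, 107.0]]
0.6 [[212.0, 85.0], [215.0, 55.0], [284.0, 85.0]]
0.7 [[204.0, 56.0], [209.0, 27.0], [285.0, 55.0]]
0.8 [[196.0, 15.0], [202.0, -9.0], [285.0, 14.0]]
0.9 [[186.0, -37.0], [196.0, -53.0], [286.0, -39.0]]
1.0 [[177.0, -99.0], [189.0, -104.0], [286.0, -103.0]]
1.1 [[170.0, -167.0], [184.0, -158.0], [287.0, -172.0]]
```

Emit:
carry_out:
  increments:
    - [255,[4,0,-5.3],0]
    - [255,[4.2,0,-5.3],0]
    - [255,[4.2,0,-5.3],0]
    - [255,[4.2,0,-5.3],0]
    - [255,[4.2,0,-5.3],0]
    - [255,[4.2,0,-5.3],0]
    - [255,[4.3,0,-4],0]
    - [255,[4.3,0,-4],0]

```text
time: 28.75
tool_pos: [0.5539, 0.0267, 0.2073]
ee_rot: [-3.141, -0.0, 0.938]
wrist_force: [-1.3, -0.7, -4.8]
width: 0.0215
finger_force: 30.0
```

Emit:
carry_out:
  increments:
    - [255,[4.3,0,-3.5],0]
    - [255,[4.3,0,-3.5],0]
    - [255,[4,0,-2.5],0]
    - [255,[0,0,0],0]

```text
time: 29.15
tool_pos: [0.5617, 0.0369, 0.2174]
ee_rot: [3.141, -0.001, 0.938]
wrist_force: [0.2, 0.4, -2.5]
width: 0.0216
finger_force: 30.0
```

```bash
python3 -c "
from h import *
np.set_printoptions(precision=3,suppress=True)
tcpbox();cv2.imwrite('pics/w15.png',edge())
"
```

```text
t 29.15 box mm -99.58901293831217 71.84915139895068 217.42636229559648 yaw 53.75697199551726 F [ 0.242  0.427 -2.482] w 0.021570764989857855
left x [232, 227, 222, 217, 215] bottom at 290: 76
0.0 [[247.0, 189.0], [247.0, 170.0], [282.0, 189.0]]
0.1 [[245.0, 193.0], [245.0, 172.0], [282.0, 193.0]]
0.2 [[243.0, 195.0], [243.0, 174.0], [282.0, 195.0]]
0.3 [[241.0, 195.0], [241.0, 173.0], [282.0, 195.0]]
0.4 [[238.0, 193.0], [239.0, 169.0], [282.0, 193.0]]
0.5 [[235.0, 188.0], [236.0, 163.0], [283.0, 188.0]]
0.6 [[232.0, 179.0], [233.0, 153.0], [283.0, 179.0]]
0.7 [[228.0, 165.0], [230.0, 140.0], [283.0, 165.0]]
0.8 [[224.0, 146.0], [226.0, 122.0], [283.0, 146.0]]
0.9 [[219.0, 121.0], [223.0, 100.0], [284.0, 121.0]]
1.0 [[214.0, 90.0], [219.0, 72.0], [284.0, 89.0]]
1.1 [[210.0, 51.0], [216.0, 39.0], [284.0, 51.0]]
```

Cover at ~1.0 rad. Withdraw and lower the blade to the bench.

Emit:
carry_out:
  increments:
    - [255,[-10,0,2],0]
    - [255,[-30,0,0],0]
    - [255,[-40,0,0],0]
    - [255,[-40,0,0],0]
    - [255,[0,0,30],0]
    - [255,[0,0,45],0]
    - [255,[0,0,45],0]
    - [255,[0,0,0],0]

```text
time: 30.0
tool_pos: [0.484, -0.0596, 0.0878]
ee_rot: [-3.128, 0.005, 0.937]
wrist_force: [-1.0, -1.0, -2.1]
width: 0.0221
finger_force: 30.0
```

```bash
python3 -c "
from h import *
np.set_printoptions(precision=3,suppress=True)
tcpbox();cv2.imwrite('pics/w16.png',edge())
"
```

```text
t 30.0 box mm -223.33065291795282 77.32756538536408 87.83205688657611 yaw 53.66258424446993 F [-1.046 -0.952 -2.081] w 0.022062375501169035Traceback (most recent call last):
  File "<string>", line 4, in <module>
    tcpbox();cv2.imwrite('pics/w16.png',edge())
                                        ~~~~^^
  File "h.py", line 48, in edge
    b=max(blobs(y,1000),key=cv2.contourArea)[:,0]
      ~~~^^^^^^^^^^^^^^^^^^^^^^^^^^^^^^^^^^^
ValueError: max() iterable argument is empty
```

Emit:
carry_out:
  increments:
    - [255,[0,0,25],0]
    - [255,[0,0,25],0]
    - [255,[0,0,15],0]
    - [255,[0,0,5],0]
    - [255,[0,0,0],0]
    - [255,[0,0,0],0]

```text
time: 30.65
tool_pos: [0.4921, -0.0609, 0.0273]
ee_rot: [3.137, -0.002, 0.938]
wrist_force: [-1.0, -0.7, -1.3]
width: 0.0219
finger_force: 30.0
```

Emit:
carry_out:
  increments:
    - [255,[0,0,2],0]
    - [255,[0,0,2],0]
    - [255,[0,0,0],0]
    - [255,[0,0,0],0]

```text
time: 31.05
tool_pos: [0.4901, -0.0604, 0.0208]
ee_rot: [-3.142, -0.0, 0.938]
wrist_force: [-0.3, -1.1, -2.1]
width: 0.0218
finger_force: 30.0
```

Emit:
carry_out:
  increments:
    - [255,[0,0,1],0]
    - [255,[0,0,1],0]
    - [255,[0,0,0],0]

```text
time: 31.35
tool_pos: [0.4899, -0.0603, 0.0185]
ee_rot: [-3.141, 0.0, 0.938]
wrist_force: [-0.1, 0.5, -1.1]
width: 0.0217
finger_force: 30.0
```

Emit:
carry_out:
  increments:
    - [150,[0,0,0],0]
    - [150,[0,0,0],0]
    - [120,[0,0,0],0]
    - [120,[0,0,0],0]
    - [120,[0,0,0],0]
    - [120,[0,0,0],0]

```text
time: 31.95
tool_pos: [0.4902, -0.0604, 0.0188]
ee_rot: [3.142, -0.0, 0.938]
wrist_force: [0.6, 0.7, 0.9]
width: 0.0499
finger_force: 0.0
```

Emit:
carry_out:
  increments:
    - [120,[0,0,-20],0]
    - [120,[-10,0,-40],0]
    - [120,[-40,0,-45],0]
    - [120,[-40,0,-45],0]
    - [120,[-40,0,-40],0]
    - [120,[0,0,-30],0]
    - [120,[0,0,0],0]
    - [120,[0,0,0],0]

```text
time: 32.75
tool_pos: [0.4241, -0.1506, 0.219]
ee_rot: [3.141, -0.0, 0.937]
wrist_force: [0.7, 0.3, -0.1]
width: 0.0499
finger_force: 0.0
```

```bash
python3 -c "
from h import *
np.set_printoptions(precision=3,suppress=True)
tcpbox();a=robot.snapshot('scene')[110:310,190:440];b=robot.snapshot('side')[100:300,190:440];w=robot.snapshot('wrist')
cs=robot.get_calibration('side')
s=np.hstack([cv2.resize(a,(400,320)),cv2.resize(b,(400,320))]);w=cv2.resize(w,(360,270));s=np.vstack([s,np.hstack([w,np.zeros((270,440,3),np.uint8)])]);cv2.imwrite('pics/end.png',s)
print(s.shape)"
```

```text
t 32.75 box mm -332.183342182003 71.76651820251824 218.96207780734787 yaw 53.707487267395 F [ 0.703  0.342 -0.113] w 0.04987740799034024
(590, 800, 3)
```

View pics/end.png

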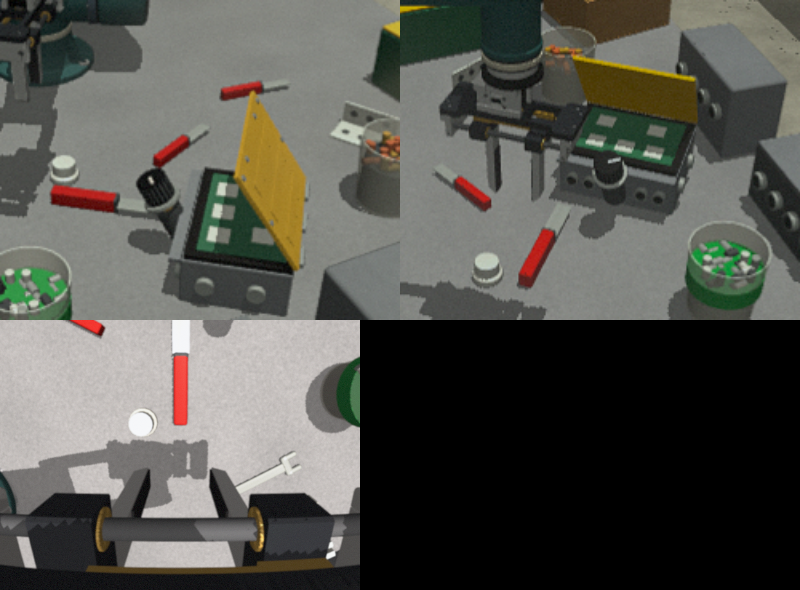

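The cover is standing open, the knob is up with its collar clear, the blade is flat on the bench, and the bystanders haven't moved. Handing in.

```bash
python3 -c "
from bench import robot
print(robot.close_job())"
```

```text
the job is handed in; nothing more can be done
None
```

I handed the job in at about 33 s (no verdict came back): the knob has an ordinary thread and is unscrewed about 2.06 rad (11 mm climb), the cover is levered to about 1.0 rad and stays up, and the blade lies flat on the bench, with nothing else visibly moved.

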